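# Slide the top tile off the stack into the corner of its bed

## Robot

A 7-joint arm with a two-finger parallel gripper is mounted at the origin on the work surface. World frame = base frame: x ahead of the robot, y to its left, z up, the work surface at z = 0. Lengths are in m, angles in rad, forces in N, time in s.
With the tool pointing down it reaches from about 0.4 to 0.85 m from the base axis. Payload 10.4 kg.
Tool frame: the origin (TCP) lies midway between the tips of the shut fingers; the grasp point (between the pads) lies 19 mm behind it; z points along the fingers, y is the line along which they close (so a half turn about z gives the same grasp; the last joint's range is limited). The gripper opens to 85 mm and grips with 20 to 120 N. Pads are 22 mm wide; open, the fingers measure 114 mm over their backs; the gripper's body (76 mm by 85 mm) begins 54 mm behind the grasp point. The pads swing forward as they close: fully open they stand 13 mm farther back than shut.
Start: joints at [1.267, 0.332, -0.065, 1.46, 0.022, 1.35, -0.088], TCP at [0.173, -0.601, 0.231] pointing down, gripper open.
Joint ranges: [-2.6, 2.6], [-0.5, 2.12], [-1.47, 1.34], [0.16, 2.42], [-1.27, 4.41], [0.06, 2.06], [-2.6, 2.6]. Speed limits (rad/s): [2.22, 2.22, 2.79, 2.79, 3.14, 3.14, 3.14].

## Interface

Orientations are given as a unit quaternion [x, y, z, w].
In Python, from workcell import get_obs, camera, camera_params, hand_in gives the robot as it stands.
- The arm moves only by the tool carry_out, never from a script. Its argument "commands" is a list that holds one entry, the list of rows, each a list of 6 numbers: the shift along the tool's x, y, z in units of 40 mm (1.0 is 40 mm), then the turn, a rotation vector about the tool's x, y, z in units of 6 degrees (1.0 is 6 degrees). In form: [[[x, y, z, ax, ay, az], ...]]. A call has 1 to 20 rows; each row shifts and turns the commanded pose from where the row before left it, along the tool's axes as they then stand; what a row does not reach is not made up. A row lasts 1/12 s, in which the tool goes at most 41.7 mm and 7.16 degrees, less where a joint would pass 70% of its speed; a pose out of reach is approached as far as the arm can. A call is refused whole if a number of a shift passes 1 or a number of a turn 1, either way. A call with a gripper value outside its range is refused whole. "hand" is the closure, from -1 (fully open) to 1 (shut), set as the call begins (left out, the last holds). The fingers move at their own pace and stop on an object; "force" is the grip in N (left out, the last holds). Time passes only in rows, so rows that do not move let the fingers close. It gives the time, the measured TCP pose, the force, the opening and the grip force at its end, in the units of the state.
- get_obs(): the state, without advancing time (a new reading comes with each control period).
- camera(name): name is "scene" or "top" or "wrist"; returns the picture (384x512x3 uint8, red, green, blue); there is no depth.
- camera_params(name): a dict with "mtx" (3x3 intrinsics, pixels), "R" (3x3) and "t" (3): a world point X has camera coordinates R X + t. Camera axes: x right, y down, z forward; pixel columns grow to the right and rows downward; lengths in m; the calibration is good to about 2 mm. The wrist camera is an equidistant fisheye: a pixel r from the principal point sees the ray r / f radians off the axis. A picture is of the moment at which its call begins: read the wrist's pose just before it. camera_params takes no time and is no camera call; for the wrist camera it gives the pose at the moment of the call.
- hand_in(): hands the job in; it is judged then, once.
The state is a dict: "clock": time; "joint_pos": joint angles; "joint_velocities": joint speeds; "tau": joint torques, N m; "position": TCP position; "ee_rot": TCP orientation; "ft_force": force on the tool from outside, world axes, zero at the start; "torque": the same for the moment, N m; "grip_width": opening from 0.0 (shut) to 1.0 (fully open); "grasp_force": force on a finger pad.
Only numpy, scipy, OpenCV 4.12 (cv2) and the standard library are available. Lean on these libraries where they do the work, as an engineer would, in place of code of your own. Each camera call takes 0.05 s, during which the arm holds its last target. There are 200 camera calls.

## Task

Slide the top wall tile off the stack sideways onto the raised clay bed beside it, keeping it down flat (do not pick it up) and leaving the two tiles below as they lie. Press it snugly, with a light but definite push that you can feel, first against the wooden batten at the end of the bed and then against the cement kerb along the bed's back, never hard enough to chip the glaze. Leave it lying square and snug in that corner, and leave everything else where it is.

Things in the scene. Friction and masses are not known exactly. Their poses are not given: they have to be found in the camera images.
- pad: Fixed cement slab, 280 x 400 mm, 12 mm thick, on the work surface, yawed up to 0.25 rad. Origin on the work surface. Its y axis points from the stack towards the bed (the sliding direction), its x axis towards the kerb. The stack stands on the slab (height 12 mm) around y = -75 mm; the raised clay bed covers x -55 to +115 mm, y -5 to +175 mm, its flat top is 28 mm above the work surface, 2 mm lower than the underside of the top tile on the stack.
- tile_top: White glazed tile on top of the stack, 110 x 110 x 9 mm, 0.17 to 0.34 kg, too wide to grasp across. Origin at its underside's centre, z up; at the start 30 mm above the work surface, x and y parallel to the pad's within 0.09 rad. Slippery: slides with 0.4 to 1.3 N, more if pushed down (friction about 0.3). Brittle: a contact of over 20 N with a finger, batten or kerb chips it.
- tile_mid: The same kind of tile, second in the stack, underside 21 mm above the work surface, within a few mm of the others. Origin at the centre of its underside. Must stay put (5 mm at most).
- tile_low: The same kind of tile, lowest in the stack, on the pad. Origin at the centre of its underside. Must stay put (5 mm at most).
- batten_limit (a point): A point on the bed's top, axes as the pad's: the farthest place (+y) where the middle of the batten's stop face can be. The batten is a straight wooden bar standing on the bed across its end, 130 mm along x, 20 mm thick, 20 mm high, facing -y. Its face is 0 to 22 mm on the -y side of this point: set anew each time, not measured, screwed tight. Pressed home: over 3 N held 0.15 s.
- kerb_limit (a point): A point on the bed's top, axes as the pad's: the farthest place (+x) where the middle of the kerb's stop face can be. The kerb is a straight cement bar standing on the bed along its back, 125 mm along y, 20 mm thick, 22 mm high, facing -x. Its face is 0 to 22 mm on the -x side of this point: set anew each time, not measured, rigid. Pressed home, after the batten: over 3 N held 0.15 s.
- scrubber: Bystander: grey hard silicone scrubber, 40 x 70 mm, 22 mm high, on the pad in front (-x) of the stack. Origin at the centre of its underside.
- soap_tray: Bystander: low soap tray with a bar of soap, 55 x 90 mm, 23 mm high, on the pad behind (+x) the stack. Origin at the centre of its underside.
- lota: Bystander: aluminium lota, 116 mm across, 102 mm high, at one side. Origin at the centre of its underside.
- bottle: Bystander: twist-cap bottle, 60 mm across, 170 mm high, at one side. Origin at the centre of its underside.
- mug: Bystander: plastic mug, 84 mm across, 100 mm high, at one side. Origin at the centre of its underside.
- bucket_lid: Bystander: flat round bucket lid, 250 mm across, 26 mm high with its grip bar, lying at the robot's right. Origin at the centre of its underside.
There are look-alikes about, which are no part of the job. Leave any black look-alike of the tile_top alone.

How it is judged:
On the way, in this order (a step that is already met when the one before it is completed fails the run):
1. the top tile is off the stack and lies flat on the bed, short of the batten (height (world z) of tile_top below 0.0295 m and angle between tile_top's own z axis and vertical below 0.03 rad and horizontal distance between tile_top and tile_mid above 0.11 m), for 0.05 s.
2. the tile is pressed against the batten with more than 3 N (contact force between tile_top and batten_c0 above 3 N), for 0.15 s.
3. the tile is pressed against the kerb with more than 3 N (contact force between tile_top and kerb_c0 above 3 N), for 0.15 s.
At the end, for the whole second after the job is handed in: The top tile lies flat on the bed, at rest, its edges within 2.5 mm of both the batten and the kerb and square to the batten within 0.04 rad; the two lower tiles are within 5 mm of where they were (height (world z) of tile_top between 0.0265 and 0.0295 m and angle between tile_top's own z axis and vertical below 0.03 rad and y of batten_c0 in the frame of tile_top below 0.0675 m and x of kerb_c0 in the frame of tile_top below 0.0675 m and angle between the y axis of tile_top and the y axis of pad, either way round below 0.04 rad and linear speed of tile_top below 0.01 m/s and distance of each of tile_mid, tile_low from where it was at the start of the episode below 0.005 m); the robot touches nothing.
It fails at once if one of the lower tiles moved by more than 5 mm (distance of any of tile_mid, tile_low from where it was at the start of the episode above 0.005 m).
It fails at once if the top tile was picked up (more than 8 mm above its place on the stack) or tipped by more than 0.2 rad (height (world z) of tile_top above 0.038 m or angle between tile_top's own z axis and vertical above 0.2 rad).
It fails at once if the tile was chipped: more than 20 N from the fingers, the batten or the kerb (contact force between tile_top and batten_c0 above 20 N or contact force between tile_top and kerb_c0 above 20 N or contact force between tile_top and the fingers above 20 N).
It fails at once if a bystander was moved by more than 15 mm (distance of any of scrubber, soap_tray, lota, bottle, mug, bucket_lid from where it was at the start of the episode above 0.015 m).
It also fails if it takes over 70 s, if anything falls off the work surface, if the arm or the gripper's body presses on something with over 40 N, if the wrist force passes 120 N, or if a joint passes its speed limit or range.

## Working session

There is one attempt and no reset: what is moved stays moved. The work goes in short steps, Python scripts to look and compute and a tool call to move; the robot and the scene stay as the last step left them, time stands still between calls to the robot, and variables do not carry over. Pictures are saved under pics/ and viewed, at most 10 in all, crops included, and the job is handed in when it is done.

Besides the shell and the picture viewer there is one more tool, called after "Call:" in YAML: its name, and indented under it one key for each argument. carry_out: Moves the arm, as the interface text tells. Its arguments: {"type":"object","properties":{"commands":{"type":"array"},"hand":{"type":"number"},"force":{"type":"number"}},"required":["commands"]}

```bash
mkdir -p pics
python3 - <<'E'
from workcell import *
import cv2,numpy as np
o=get_obs();print({k:np.round(v,3).tolist() for k,v in o.items()})
for n in("scene","top"):
    p=camera_params(n);print(n,np.round(p["mtx"],1).tolist(),np.round(p["R"],3).tolist(),np.round(p["t"],3).tolist())
a=camera("scene");b=camera("top")
cv2.imwrite("pics/top0.png",b[:,:,::-1]);cv2.imwrite("pics/scene0.png",a[:,:,::-1])
E
```

```text
{'clock': 0.0, 'joint_pos': [1.267, 0.333, -0.065, 1.461, 0.022, 1.35, -0.088], 'joint_velocities': [0.0, -0.0, 0.002, -0.001, -0.0, 0.001, 0.0], 'tau': [-0.001, -62.544, 0.049, -39.159, 0.016, 0.01, 0.0], 'position': [0.173, -0.6, 0.231], 'ee_rot': [0.99, 0.14, -0.0, -0.001], 'ft_force': [-0.558, -0.164, 0.257], 'torque': [0.014, 0.038, 0.006], 'grasp_force': 0.0, 'grip_width': 1.0}
scene [[416.2, 0.0, 248.3], [0.0, 416.2, 184.8], [0.0, 0.0, 1.0]] [[-0.081, 0.997, -0.02], [0.579, 0.03, -0.814], [-0.811, -0.078, -0.58]] [0.084, -0.247, 1.689]
top [[483.9, 0.0, 274.1], [0.0, 483.9, 191.9], [0.0, 0.0, 1.0]] [[0.016, -1.0, 0.015], [-0.995, -0.018, -0.094], [0.095, -0.013, -0.995]] [-0.054, 0.515, 1.624]
```

View pics/top0.png

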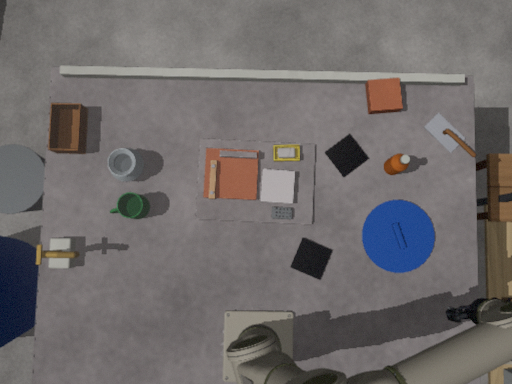

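View pics/scene0.png

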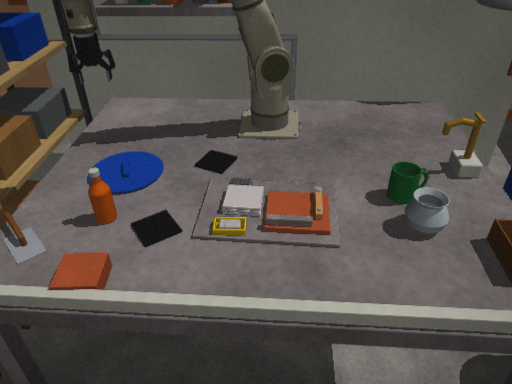

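The top view shows the white tile at about (278,186) on the stack, the red bed at (232,174), the batten at (212,180) and the kerb at (238,154). The black squares at (347,155) and (311,258) are the look-alikes. The white tile on the pad fits the description. Next I'll measure it and confirm it in an enlarged crop.

```bash
cat > h.py <<'E'
from workcell import *
import cv2,numpy as np
def ray(n,uv,z,p=None):
    p=p or camera_params(n);R,t,K=map(np.array,(p["R"],p["t"],p["mtx"]))
    c=-R.T@t;d=R.T@np.linalg.inv(K)@np.array([uv[0],uv[1],1.]);return c+d*(z-c[2])/d[2]
def rect(n,mask,z):
    cs,_=cv2.findContours(mask.astype(np.uint8),cv2.RETR_EXTERNAL,cv2.CHAIN_APPROX_NONE)
    c=max(cs,key=cv2.contourArea);w=np.array([ray(n,q[0],z)[:2] for q in c],np.float32)*1000
    return cv2.minAreaRect(w),cv2.boundingRect(c)
E
python3 - <<'E'
from h import *
im=camera("top");hsv=cv2.cvtColor(im,cv2.COLOR_RGB2HSV).astype(int);H,S,V=hsv.transpose(2,0,1)
roi=np.zeros(V.shape,bool);roi[130:232,190:325]=1
x0,y0,x1,y1=190,130,325,232
cv2.imwrite("pics/crop.png",cv2.resize(im[y0:y1,x0:x1,::-1],None,fx=5.9,fy=5.9,interpolation=cv2.INTER_CUBIC))
print("white",rect("top",roi&(S<40)&(V>170),.039))
print("red",rect("top",roi&((H<9)|(H>172))&(S>140),.028))
print("wood",rect("top",roi&(H>9)&(H<22)&(S>60)&(V>140),.048))
print("kerb px",im[154,238],"batten",im[180,212],"bed",im[174,235],"tile",im[186,278],"pad",im[215,240])
print(np.round(np.array(camera_params("wrist")["mtx"]),1).tolist())
E
```

```text
white (((536.0294189453125, -54.8173828125), (104.56673431396484, 107.04065704345703), 87.16739654541016), (261, 169, 33, 34))Traceback (most recent call last):
  File "<stdin>", line 7, in <module>
  File "h.py", line 8, in rect
    c=max(cs,key=cv2.contourArea);w=np.array([ray(n,q[0],z)[:2] for q in c],np.float32)*1000
ValueError: max() iterable argument is empty
```

View pics/crop.png

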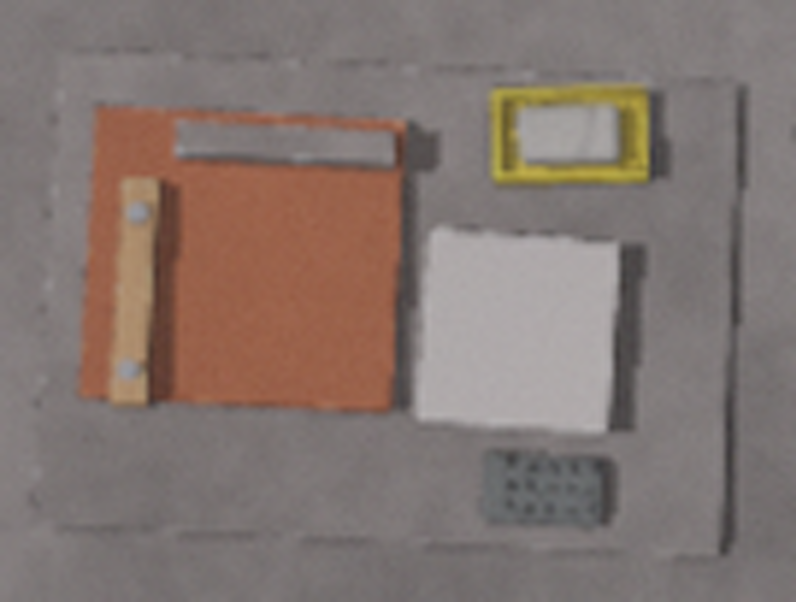

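The crop confirms it: the white tile has corners near (435,228), (620,242), (607,432) and (415,418). The batten's stop face is the right edge of the wood, (160,180)–(150,403). The kerb's face is its lower edge, (178,158)–(393,167). The soap tray is above the tile and the scrubber below.

Run:
```python
from h import *
f=lambda P,z:np.array([ray("top",((u+.5)/5.9+189.5,(v+.5)/5.9+129.5),z)[:2]*1000 for u,v in P])
ang=lambda p,q:np.degrees(np.arctan2(*(q-p)[::-1]))
T=f([(435,228),(620,242),(607,432),(415,418)],.039);print("tile",T.round(),T.mean(0).round(1),[round(float(np.linalg.norm(T[i]-T[i-1])),1) for i in range(4)])
B=f([(160,180),(150,403)],.048);K=f([(178,158),(393,167)],.048);bed=f([(97,105),(405,120),(390,410),(80,398)],.028);pad=f([(60,55),(742,80),(725,553),(35,528)],.012)
for n,P in(("bat",B),("kerb",K),("bed",bed),("pad",pad)):print(n,P.round().tolist())
soap=f([(492,183),(650,185)],.035);scr=f([(485,450),(607,455)],.034);print("soap",soap.round().tolist(),"scr",scr.round().tolist())
y=[ang(T[2],T[3])-90,ang(T[1],T[0])-90,ang(T[2],T[1]),ang(T[3],T[0])];print("tile yaw",np.round(y,1))
py=[ang(pad[2],pad[3])-90,ang(pad[1],pad[0])-90,ang(bed[2],bed[3])-90,ang(bed[1],bed[0])-90,ang(K[1],K[0])-90,ang(B[1],B[0]),ang(pad[2],pad[1]),ang(bed[2],bed[1])];print("pad yaw",np.round(py,1))
yw=np.radians(np.mean(py));ex=np.array([np.cos(yw),np.sin(yw)]);ey=np.array([-ex[1],ex[0]])
for n,P in(("pad",pad),("bed",bed),("tile",T),("bat",B),("kerb",K),("soap",soap),("scr",scr)):print(n,"in pad axes",np.c_[(P-pad.mean(0))@ex,(P-pad.mean(0))@ey].round().tolist())
print(pad.mean(0),np.degrees(yw))
```

```text
tile [[ 594.   -7.]
 [ 588. -114.]
 [ 478. -108.]
 [ 484.    2.]] [536.3 -56.5] [110.2, 106.7, 109.9, 110.0]
bat [[618.0, 151.0], [490.0, 153.0]]
kerb [[631.0, 141.0], [628.0, 18.0]]
bed [[664.0, 190.0], [659.0, 12.0], [490.0, 17.0], [493.0, 195.0]]
pad [[697.0, 215.0], [689.0, -186.0], [411.0, -178.0], [419.0, 221.0]]
soap [[622.0, -39.0], [622.0, -131.0]] scr [[467.0, -38.0], [466.0, -108.0]]
tile yaw [-3.2 -3.3 -3.2 -4.9]
pad yaw [-1.1 -1.  -1.2 -1.7 -1.4 -1.  -1.6 -1.8]
pad in pad axes [[138.0, 200.0], [140.0, -201.0], [-138.0, -200.0], [-140.0, 200.0]]
bed in pad axes [[106.0, 175.0], [105.0, -4.0], [-64.0, -3.0], [-65.0, 176.0]]
tile in pad axes [[41.0, -24.0], [37.0, -131.0], [-73.0, -127.0], [-69.0, -17.0]]
bat in pad axes [[61.0, 134.0], [-67.0, 133.0]]
kerb in pad axes [[74.0, 124.0], [74.0, 1.0]]
soap in pad axes [[69.0, -56.0], [72.0, -147.0]]
scr in pad axes [[-86.0, -58.0], [-86.0, -128.0]]
[554.02551776  18.00844539] -1.34871342135137
```

Call:
carry_out:
  commands:
    - [[0,0,0,0,0,-1],[0,0,0,0,0,-1],[0,0,0,0,0,-1],[0,0,0,0,0,-1],[0,0,0,0,0,-1],[0,0,0,0,0,-1],[0,0,0,0,0,-1],[0,0,0,0,0,-1],[0,0,0,0,0,-1],[0,0,0,0,0,-1],[0,0,0,0,0,-1],[0,0,0,0,0,-1],[0,0,0,0,0,-0.1],[0,0,0,0,0,0]]
  hand: -1

```text
clock: 1.32
position: [0.1731, -0.6004, 0.2311]
ee_rot: [0.716, 0.698, 0.0, -0.0]
ft_force: [-0.1, -0.3, 0.6]
grip_width: 1.001
grasp_force: 0.0
```

Call:
carry_out:
  commands:
    - [[0.6,0.465,0,0,0,0],[0.6,0.465,0,0,0,0],[0.6,0.465,0,0,0,0],[0.6,0.465,0,0,0,0],[0.6,0.465,0,0,0,0],[0.6,0.465,0,0,0,0],[0.6,0.465,0,0,0,0],[0.6,0.465,0,0,0,0],[0.6,0.465,0,0,0,0],[0.6,0.465,0,0,0,0],[0.6,0.465,0,0,0,0],[0.6,0.465,0,0,0,0],[0.6,0.465,0,0,0,0],[0.6,0.465,0,0,0,0],[0.6,0.465,0,0,0,0],[0.6,0.465,0,0,0,0],[0.6,0.465,0,0,0,0],[0.6,0.465,0,0,0,0],[0.6,0.465,0,0,0,0],[0,0,0,0,0,0]]

```text
clock: 2.98
position: [0.5398, -0.1463, 0.2314]
ee_rot: [0.714, 0.7, 0.002, -0.0]
ft_force: [-0.0, 0.4, -0.2]
grip_width: 1.002
grasp_force: 0.0
```

Call:
carry_out:
  commands:
    - [[-0.15,0,0.6,0,0,0],[0,0,0.6,0,0,0],[0,0,0.6,0,0,0],[0,0,0.6,0,0,0],[0,0,0.6,0,0,0],[0,0,0.6,0,0,0],[0,0,0.6,0,0,0],[0,0,0.6,0,0,0],[0,0,0.4,0,0,0],[0,0,0.2,0,0,0],[0,0,0,0,0,0],[0,0,0,0,0,0]]

```text
clock: 3.98
position: [0.5371, -0.1588, 0.0158]
ee_rot: [0.716, 0.698, 0.0, 0.0]
ft_force: [0.2, 0.4, 0.4]
grip_width: 0.999
grasp_force: 0.0
```

Call:
carry_out:
  commands:
    - [[0,0,0.1,0,0,0],[0,0,0.1,0,0,0],[0,0,0.05,0,0,0],[0,0,0.05,0,0,0],[0,0,0,0,0,0],[0,0,0,0,0,0]]

```text
clock: 4.48
position: [0.5368, -0.1588, 0.0034]
ee_rot: [0.715, 0.699, -0.0, 0.0]
ft_force: [-1.1, 0.2, -0.1]
grip_width: 0.998
grasp_force: 0.0
```

Call:
carry_out:
  commands:
    - [[0,0,0.04,0,0,0],[0,0,0.03,0,0,0],[0,0,0,0,0,0]]

```text
clock: 4.73
position: [0.5367, -0.1588, 0.0003]
ee_rot: [0.715, 0.699, -0.0, -0.0]
ft_force: [0.2, 0.7, -0.3]
grip_width: 1.0
grasp_force: 0.0
```

Call:
carry_out:
  commands:
    - [[0,0,0.03,0,0,0],[0,0,0,0,0,0],[0,0,0,0,0,0]]

```text
clock: 4.98
position: [0.5368, -0.1587, -0.0007]
ee_rot: [0.715, 0.699, -0.0, -0.0]
ft_force: [0.2, 0.3, 0.6]
grip_width: 0.999
grasp_force: 0.0
```

Call:
carry_out:
  commands:
    - [[0,0,0.03,0,0,0],[0,0,0,0,0,0],[0,0,0,0,0,0]]

```text
clock: 5.23
position: [0.537, -0.1588, -0.0011]
ee_rot: [0.715, 0.699, -0.0, 0.0]
ft_force: [-4.5, 1.1, 10.5]
grip_width: 0.998
grasp_force: 5.2
```

Call:
carry_out:
  commands:
    - [[0,0,-0.3,0,0,0],[0,0,-0.26,0,0,0],[0,0,0,0,0,0],[0.2,0,0,0,0,0],[0.2,0,0,0,0,0],[0.1,0,0,0,0,0],[0,0,0,0,0,0],[0,0,0,0,0,0]]

```text
clock: 5.9
position: [0.5371, -0.1381, 0.0202]
ee_rot: [0.715, 0.699, -0.0, -0.0]
ft_force: [0.7, -1.1, -0.1]
grip_width: 0.999
grasp_force: 0.0
```

Call:
carry_out:
  commands:
    - [[0.05,0,0,0,0,0],[0.05,0,0,0,0,0],[0.05,0,0,0,0,0],[0.05,0,0,0,0,0],[0.05,0,0,0,0,0],[0.05,0,0,0,0,0],[0.05,0,0,0,0,0],[0.05,0,0,0,0,0],[0.05,0,0,0,0,0],[0.05,0,0,0,0,0],[0.05,0,0,0,0,0],[0.05,0,0,0,0,0]]

```text
clock: 6.9
position: [0.5379, -0.1147, 0.0206]
ee_rot: [0.715, 0.699, -0.0, 0.0]
ft_force: [-0.2, -0.7, -0.2]
grip_width: 0.998
grasp_force: 0.4
```

Run:
```python
from h import *
w=camera("wrist");t=camera("top");print(get_obs()["position"],np.round(camera_params("wrist")["mtx"],1).tolist())
b=cv2.resize(t[130:232,190:325,::-1],(508,384),interpolation=cv2.INTER_CUBIC)
cv2.imwrite("pics/push1.png",cv2.resize(np.hstack([w[:,:,::-1],b]),(800,301)))
```

```text
[ 0.53785136 -0.11427866  0.02052454] [[297.3, 0.0, 254.1], [0.0, 297.3, 189.1], [0.0, 0.0, 1.0]]
```

View pics/push1.png

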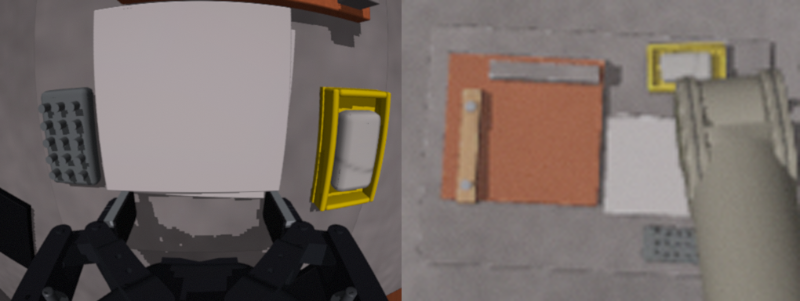

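The tile's rear edge is at the fingers, wrist view rows ~190. The lower tiles peek out a little behind it. The scrubber (left, col 100) is closer to a finger than the soap tray (col 320), so I'll back off, shift 5 mm towards the tray and then push.

Call:
carry_out:
  commands:
    - [[-0.12,0,0,0,0,0],[0,0.12,0,0,0,0],[0.06,0,0,0,0,0],[0.06,0,0,0,0,0],[0.06,0,0,0,0,0],[0.06,0,0,0,0,0],[0.08,0,0,0,0,0],[0.1,0,0,0,0,0],[0.1,0,0,0,0,0],[0.1,0,0,0,0,0],[0.1,0,0,0,0,0],[0.1,0,0,0,0,0],[0.1,0,0,0,0,0],[0.1,0,0,0,0,0],[0.1,0,0,0,0,0],[0.1,0,0,0,0,0],[0.1,0,0,0,0,0],[0.1,0,0,0,0,0]]

```text
clock: 8.5
position: [0.5439, -0.0625, 0.0206]
ee_rot: [0.715, 0.699, -0.0, 0.0]
ft_force: [0.2, -0.5, -0.1]
grip_width: 1.002
grasp_force: 0.4
```

Run:
```python
from h import *
w=camera("wrist")
cv2.imwrite("pics/push2.png",w[:,:,::-1])
```

```text
(no output)
```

View pics/push2.png

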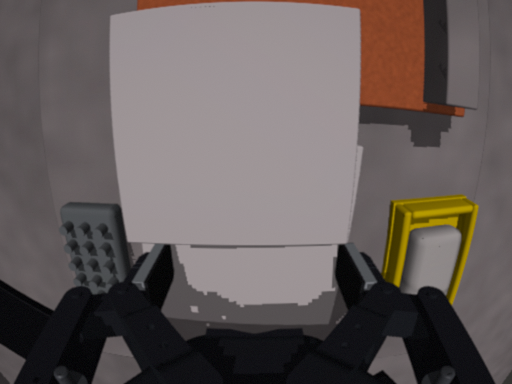

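The tile's rear edge is at row 243, square across both fingers. The mid tile is uncovered behind it and has stayed put, and the scrubber and tray are clear.

Call:
carry_out:
  commands:
    - [[0.1,0,0,0,0,0],[0.1,0,0,0,0,0],[0.1,0,0,0,0,0],[0.1,0,0,0,0,0],[0.1,0,0,0,0,0],[0.1,0,0,0,0,0],[0.1,0,0,0,0,0],[0.1,0,0,0,0,0],[0.1,0,0,0,0,0],[0.1,0,0,0,0,0],[0.1,0,0,0,0,0],[0.1,0,0,0,0,0],[0.1,0,0,0,0,0],[0.1,0,0,0,0,0],[0.1,0,0,0,0,0],[0.1,0,0,0,0,0],[0.1,0,0,0,0,0],[0.08,0,0,0,0,0],[0.05,0,0,0,0,0],[0,0,0,0,0,0]]

```text
clock: 10.22
position: [0.5455, 0.0109, 0.0205]
ee_rot: [0.715, 0.699, 0.0, -0.0]
ft_force: [-0.4, 0.0, 0.2]
grip_width: 1.0
grasp_force: 0.0
```

Run:
```python
from h import *
w=camera("wrist");t=camera("top")
b=cv2.resize(t[130:232,190:325,::-1],(508,384),interpolation=cv2.INTER_CUBIC)
cv2.imwrite("pics/push3.png",cv2.resize(np.hstack([w[:,:,::-1],b]),(800,301)))
```

```text
(no output)
```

View pics/push3.png

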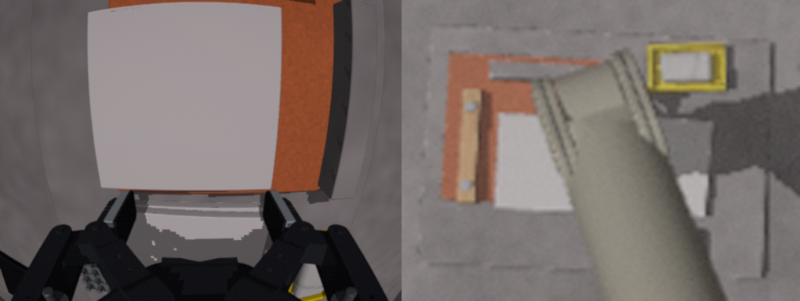

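Step 1 is met: the tile lies on the bed with an orange strip showing behind it, about 17–20 mm short of the batten. Now I'll creep in.

Call:
carry_out:
  commands:
    - [[0.05,0,0,0,0,0],[0.05,0,0,0,0,0],[0.05,0,0,0,0,0],[0.05,0,0,0,0,0],[0.05,0,0,0,0,0],[0.05,0,0,0,0,0],[0.03,0,0,0,0,0],[0,0,0,0,0,0]]

```text
clock: 10.98
position: [0.5458, 0.024, 0.0205]
ee_rot: [0.715, 0.699, 0.0, -0.0]
ft_force: [0.1, -0.3, -1.1]
grip_width: 1.001
grasp_force: 0.0
```

Call:
carry_out:
  commands:
    - [[0.02,0,0,0,0,0],[0.02,0,0,0,0,0],[0,0,0,0,0,0]]

```text
clock: 11.23
position: [0.5459, 0.0252, 0.0205]
ee_rot: [0.715, 0.699, 0.0, 0.0]
ft_force: [1.0, -0.2, -0.9]
grip_width: 0.996
grasp_force: 0.1
```

Call:
carry_out:
  commands:
    - [[0.02,0,0,0,0,0],[0.02,0,0,0,0,0],[0,0,0,0,0,0]]

```text
clock: 11.48
position: [0.5459, 0.0268, 0.0205]
ee_rot: [0.715, 0.699, 0.0, 0.0]
ft_force: [0.0, 0.5, 0.3]
grip_width: 1.002
grasp_force: 0.2
```

Call:
carry_out:
  commands:
    - [[0.02,0,0,0,0,0],[0.02,0,0,0,0,0],[0,0,0,0,0,0]]

```text
clock: 11.73
position: [0.5459, 0.0285, 0.0205]
ee_rot: [0.715, 0.699, 0.0, 0.0]
ft_force: [-0.1, 0.3, 0.1]
grip_width: 1.003
grasp_force: 0.2
```

Call:
carry_out:
  commands:
    - [[0.01,0,0,0,0,0],[0.01,0,0,0,0,0],[0,0,0,0,0,0]]

```text
clock: 11.98
position: [0.5459, 0.0292, 0.0205]
ee_rot: [0.715, 0.699, 0.0, 0.0]
ft_force: [-0.4, -0.5, -0.2]
grip_width: 1.0
grasp_force: 0.2
```

Call:
carry_out:
  commands:
    - [[0.01,0,0,0,0,0],[0.01,0,0,0,0,0],[0,0,0,0,0,0]]

```text
clock: 12.23
position: [0.546, 0.0299, 0.0205]
ee_rot: [0.715, 0.699, 0.0, 0.0]
ft_force: [-0.8, -1.5, 0.3]
grip_width: 1.003
grasp_force: 0.3
```

Call:
carry_out:
  commands:
    - [[0.01,0,0,0,0,0],[0.01,0,0,0,0,0],[0,0,0,0,0,0]]

```text
clock: 12.48
position: [0.546, 0.0308, 0.0205]
ee_rot: [0.715, 0.699, 0.0, 0.0]
ft_force: [0.6, -0.5, -0.6]
grip_width: 1.0
grasp_force: 0.3
```

Call:
carry_out:
  commands:
    - [[0.01,0,0,0,0,0],[0.005,0,0,0,0,0],[0,0,0,0,0,0]]

```text
clock: 12.73
position: [0.546, 0.0313, 0.0205]
ee_rot: [0.715, 0.699, 0.0, 0.0]
ft_force: [-0.4, -0.9, 0.3]
grip_width: 1.002
grasp_force: 0.2
```

Call:
carry_out:
  commands:
    - [[0.01,0,0,0,0,0],[0.01,0,0,0,0,0],[0,0,0,0,0,0]]

```text
clock: 12.98
position: [0.546, 0.0322, 0.0205]
ee_rot: [0.715, 0.699, 0.0, 0.0]
ft_force: [-0.6, -0.3, 0.4]
grip_width: 0.999
grasp_force: 0.3
```

Call:
carry_out:
  commands:
    - [[0.01,0,0,0,0,0],[0.005,0,0,0,0,0],[0,0,0,0,0,0]]

```text
clock: 13.23
position: [0.546, 0.0327, 0.0205]
ee_rot: [0.715, 0.699, -0.0, 0.0]
ft_force: [0.5, 0.0, -0.1]
grip_width: 0.998
grasp_force: 0.2
```

Call:
carry_out:
  commands:
    - [[0.01,0,0,0,0,0],[0.005,0,0,0,0,0],[0,0,0,0,0,0]]

```text
clock: 13.48
position: [0.546, 0.033, 0.0205]
ee_rot: [0.715, 0.699, -0.0, 0.0]
ft_force: [-0.5, -1.7, 0.8]
grip_width: 0.999
grasp_force: 1.0
```

Call:
carry_out:
  commands:
    - [[0.01,0,0,0,0,0],[0,0,0,0,0,0],[0,0,0,0,0,0]]

```text
clock: 13.73
position: [0.5459, 0.0332, 0.0204]
ee_rot: [0.715, 0.699, -0.0, 0.0]
ft_force: [-1.8, -3.9, 1.1]
grip_width: 0.998
grasp_force: 2.0
```

Call:
carry_out:
  commands:
    - [[0.01,0,0,0,0,0],[0,0,0,0,0,0],[0,0,0,0,0,0]]

```text
clock: 13.98
position: [0.5459, 0.0333, 0.0204]
ee_rot: [0.715, 0.699, -0.001, 0.0]
ft_force: [-2.7, -5.3, 1.8]
grip_width: 1.004
grasp_force: 2.6
```

Call:
carry_out:
  commands:
    - [[0.005,0,0,0,0,0],[0,0,0,0,0,0],[0,0,0,0,0,0],[0,0,0,0,0,0]]

```text
clock: 14.32
position: [0.5459, 0.0334, 0.0204]
ee_rot: [0.715, 0.699, -0.001, 0.0]
ft_force: [-1.5, -5.3, 2.0]
grip_width: 1.003
grasp_force: 2.9
```

Call:
carry_out:
  commands:
    - [[0.007,0,0,0,0,0],[0,0,0,0,0,0],[0,0,0,0,0,0],[0,0,0,0,0,0]]

```text
clock: 14.65
position: [0.5458, 0.0334, 0.0204]
ee_rot: [0.715, 0.699, -0.001, 0.0]
ft_force: [-1.5, -6.0, 1.7]
grip_width: 1.0
grasp_force: 3.2
```

The batten is pressed at about 6 N. Now I'll release, lift, shut the fingers and go round to the tile's front edge.

Call:
carry_out:
  commands:
    - [[-0.03,0,0,0,0,0],[-0.1,0,0,0,0,0],[-0.37,0,0,0,0,0],[0,0,-0.5,0,0,0],[0,0,-0.5,0,0,0],[0,0,-0.5,0,0,0],[0,0,-0.5,0,0,0],[0,0,-0.5,0,0,0],[0,0,0,0,0,0]]

```text
clock: 15.4
position: [0.5479, 0.0156, 0.1245]
ee_rot: [0.715, 0.699, 0.002, 0.002]
ft_force: [1.7, 0.3, 1.1]
grip_width: 0.998
grasp_force: 0.0
```

Call:
carry_out:
  commands:
    - [[0.4,-0.5,0,0,0,0],[0.4,-0.5,0,0,0,0],[0.4,-0.5,0,0,0,0],[0.4,-0.5,0,0,0,0],[0.4,-0.57,0,0,0,0],[0,0,0,0,0,0],[0,0,0,0,0,0],[0,0,0,0,0,0],[0,0,0,0,0,0],[0,0,0,0,0,0]]
  hand: 1
  force: 20

```text
clock: 16.23
position: [0.4452, 0.0964, 0.1204]
ee_rot: [0.716, 0.699, 0.0, -0.0]
ft_force: [0.5, -0.7, 0.1]
grip_width: 0.002
grasp_force: 0.0
```

Run:
```python
from h import *
o=get_obs();print(o["position"],o["grip_width"])
w=camera("wrist");t=camera("top")
b=cv2.resize(t[130:232,190:325,::-1],(508,384),interpolation=cv2.INTER_CUBIC)
cv2.imwrite("pics/kerb1.png",cv2.resize(np.hstack([w[:,:,::-1],b]),(800,301)))
```

```text
[0.44521924 0.0964439  0.12035223] 0.0021247965283210488
```

View pics/kerb1.png

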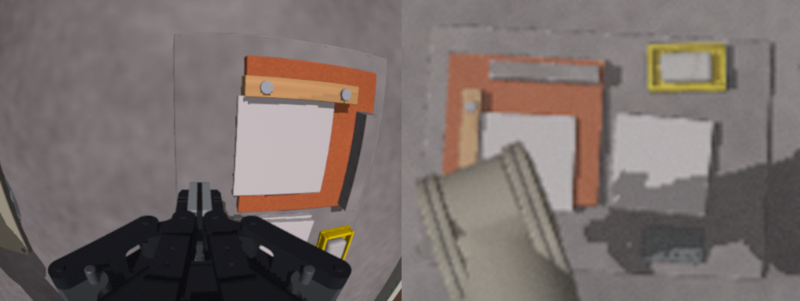

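The tile sits square against the batten: in the wrist view its top edge meets the batten at row 97, and the kerb gap is on the right at cols 330–350. Next I descend in front of the tile.

Call:
carry_out:
  commands:
    - [[0,0,0.5,0,0,0],[0,0,0.5,0,0,0],[0,0,0.5,0,0,0],[0,0,0.4,0,0,0],[0,0,0.2,0,0,0],[0,0,0.1,0,0,0],[0,0,0,0,0,0],[0,0,0,0,0,0]]

```text
clock: 17.0
position: [0.4452, 0.097, 0.0331]
ee_rot: [0.715, 0.699, 0.0, 0.0]
ft_force: [0.1, 0.7, 0.4]
grip_width: -0.001
grasp_force: 0.0
```

Call:
carry_out:
  commands:
    - [[0,0.1,0,0,0,0],[0,0.1,0,0,0,0],[0,0.06,0,0,0,0],[0,0.05,0,0,0,0],[0,0.05,0,0,0,0],[0,0.05,0,0,0,0],[0,0.05,0,0,0,0],[0,0.05,0,0,0,0],[0,0.05,0,0,0,0],[0,0.05,0,0,0,0],[0,0.05,0,0,0,0],[0,0.05,0,0,0,0],[0,0.05,0,0,0,0],[0,0.05,0,0,0,0],[0,0.05,0,0,0,0],[0,0.05,0,0,0,0],[0,0,0,0,0,0]]

```text
clock: 18.42
position: [0.4814, 0.096, 0.0325]
ee_rot: [0.715, 0.699, 0.0, 0.0]
ft_force: [-0.2, -0.5, -0.1]
grip_width: -0.002
grasp_force: 0.0
```

Run:
```python
from h import *
print(get_obs()["position"])
w=camera("wrist");t=camera("top")
b=cv2.resize(t[130:232,190:325,::-1],(508,384),interpolation=cv2.INTER_CUBIC)
cv2.imwrite("pics/kerb2.png",cv2.resize(np.hstack([w[:,:,::-1],b]),(800,301)))
```

```text
[0.48144695 0.09602268 0.03252232]
```

View pics/kerb2.png

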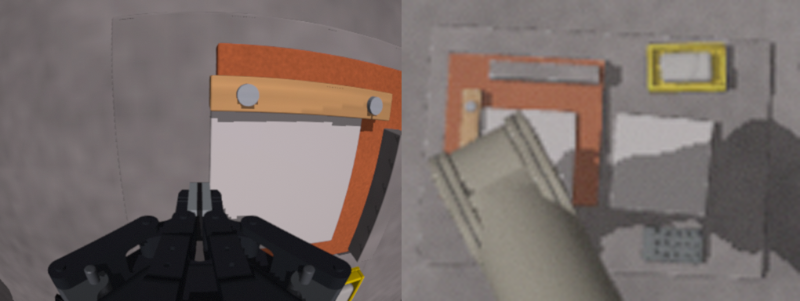

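The fingertip (col ~205) is just short of the tile's front edge (col 211), and the tile is still on the batten. I'll push towards the kerb.

Call:
carry_out:
  commands:
    - [[0,0.05,0,0,0,0],[0,0.05,0,0,0,0],[0,0.05,0,0,0,0],[0,0.05,0,0,0,0],[0,0.05,0,0,0,0],[0,0.05,0,0,0,0],[0,0.05,0,0,0,0],[0,0.05,0,0,0,0],[0,0.05,0,0,0,0],[0,0.05,0,0,0,0],[0,0,0,0,0,0]]

```text
clock: 19.43
position: [0.5015, 0.0956, 0.0326]
ee_rot: [0.715, 0.699, 0.0, 0.0]
ft_force: [0.6, -0.3, -0.8]
grip_width: -0.0
grasp_force: 0.0
```

Run:
```python
from h import *
print(get_obs()["position"])
w=camera("wrist");t=camera("top")
b=cv2.resize(t[130:232,190:325,::-1],(508,384),interpolation=cv2.INTER_CUBIC)
cv2.imwrite("pics/kerb3.png",cv2.resize(np.hstack([w[:,:,::-1],b]),(800,301)))
```

```text
[0.50152786 0.0956133  0.03255484]
```

View pics/kerb3.png

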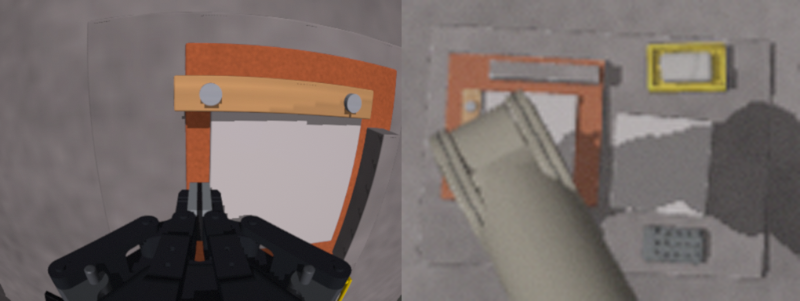

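The tile moves with the finger and stays on the batten. The gap to the kerb is about 7–10 mm (cols 360–370).

Call:
carry_out:
  commands:
    - [[0,0.03,0,0,0,0],[0,0.03,0,0,0,0],[0,0.02,0,0,0,0],[0,0.02,0,0,0,0],[0,0,0,0,0,0]]

```text
clock: 19.95
position: [0.5052, 0.0955, 0.0325]
ee_rot: [0.715, 0.699, 0.0, 0.0]
ft_force: [-0.3, -0.5, -0.5]
grip_width: -0.002
grasp_force: 0.0
```

Call:
carry_out:
  commands:
    - [[0,0.02,0,0,0,0],[0,0.01,0,0,0,0],[0,0,0,0,0,0]]

```text
clock: 20.2
position: [0.5063, 0.0955, 0.0325]
ee_rot: [0.715, 0.699, 0.0, 0.0]
ft_force: [-0.9, -0.0, -0.1]
grip_width: 0.003
grasp_force: 0.1
```

Call:
carry_out:
  commands:
    - [[0,0.01,0,0,0,0],[0,0.01,0,0,0,0],[0,0,0,0,0,0]]

```text
clock: 20.45
position: [0.5071, 0.0955, 0.0325]
ee_rot: [0.715, 0.699, 0.0, 0.0]
ft_force: [0.8, -1.4, -0.3]
grip_width: 0.001
grasp_force: 0.2
```

Call:
carry_out:
  commands:
    - [[0,0.01,0,0,0,0],[0,0.01,0,0,0,0],[0,0,0,0,0,0]]

```text
clock: 20.7
position: [0.5079, 0.0955, 0.0325]
ee_rot: [0.715, 0.699, 0.0, 0.0]
ft_force: [-0.9, -0.2, -0.5]
grip_width: 0.001
grasp_force: 0.2
```

Call:
carry_out:
  commands:
    - [[0,0.01,0,0,0,0],[0,0.01,0,0,0,0],[0,0,0,0,0,0]]

```text
clock: 20.95
position: [0.5088, 0.0954, 0.0325]
ee_rot: [0.715, 0.699, 0.0, 0.0]
ft_force: [-1.2, -1.2, -0.0]
grip_width: 0.001
grasp_force: 0.1
```

Call:
carry_out:
  commands:
    - [[0,0.01,0,0,0,0],[0,0.01,0,0,0,0],[0,0,0,0,0,0]]

```text
clock: 21.2
position: [0.5095, 0.0954, 0.0325]
ee_rot: [0.715, 0.699, 0.0, 0.0]
ft_force: [-0.4, 0.2, -0.3]
grip_width: -0.004
grasp_force: 0.1
```

Call:
carry_out:
  commands:
    - [[0,0.01,0,0,0,0],[0,0.01,0,0,0,0],[0,0,0,0,0,0]]

```text
clock: 21.45
position: [0.5103, 0.0954, 0.0325]
ee_rot: [0.715, 0.699, 0.0, 0.0]
ft_force: [-0.0, -0.8, 0.0]
grip_width: -0.001
grasp_force: 0.2
```

Call:
carry_out:
  commands:
    - [[0,0.01,0,0,0,0],[0,0.01,0,0,0,0],[0,0,0,0,0,0]]

```text
clock: 21.7
position: [0.5111, 0.0954, 0.0325]
ee_rot: [0.715, 0.699, 0.0, 0.0]
ft_force: [0.7, 0.7, -0.4]
grip_width: 0.001
grasp_force: 0.2
```

Call:
carry_out:
  commands:
    - [[0,0.01,0,0,0,0],[0,0.01,0,0,0,0],[0,0,0,0,0,0]]

```text
clock: 21.95
position: [0.5119, 0.0954, 0.0325]
ee_rot: [0.715, 0.699, 0.0, 0.0]
ft_force: [-1.1, 0.1, 0.2]
grip_width: -0.003
grasp_force: 0.2
```

Call:
carry_out:
  commands:
    - [[0,0.01,0,0,0,0],[0,0.01,0,0,0,0],[0,0,0,0,0,0]]

```text
clock: 22.2
position: [0.5127, 0.0953, 0.0325]
ee_rot: [0.715, 0.699, 0.0, 0.0]
ft_force: [-0.7, 0.1, -0.3]
grip_width: 0.003
grasp_force: 0.2
```

Call:
carry_out:
  commands:
    - [[0,0.01,0,0,0,0],[0,0,0,0,0,0],[0,0,0,0,0,0]]

```text
clock: 22.45
position: [0.5131, 0.0953, 0.0325]
ee_rot: [0.715, 0.699, 0.0, 0.0]
ft_force: [-0.4, 0.6, 0.4]
grip_width: -0.001
grasp_force: 0.2
```

Call:
carry_out:
  commands:
    - [[0,0.01,0,0,0,0],[0,0.01,0,0,0,0],[0,0,0,0,0,0]]

```text
clock: 22.7
position: [0.5139, 0.0953, 0.0325]
ee_rot: [0.715, 0.699, 0.0, 0.0]
ft_force: [0.5, -0.1, 0.1]
grip_width: -0.004
grasp_force: 0.2
```

Call:
carry_out:
  commands:
    - [[0,0.01,0,0,0,0],[0,0.01,0,0,0,0],[0,0,0,0,0,0]]

```text
clock: 22.95
position: [0.5147, 0.0953, 0.0325]
ee_rot: [0.715, 0.699, 0.0, 0.0]
ft_force: [-0.9, 0.2, 0.1]
grip_width: -0.0
grasp_force: 0.2
```

Call:
carry_out:
  commands:
    - [[0,0.01,0,0,0,0],[0,0,0,0,0,0],[0,0,0,0,0,0]]

```text
clock: 23.2
position: [0.515, 0.0953, 0.0325]
ee_rot: [0.715, 0.699, -0.0, -0.0]
ft_force: [-2.0, -0.2, 0.1]
grip_width: 0.002
grasp_force: 0.6
```

Contact is starting.

Call:
carry_out:
  commands:
    - [[0,0.01,0,0,0,0],[0,0,0,0,0,0],[0,0,0,0,0,0]]

```text
clock: 23.45
position: [0.5151, 0.0954, 0.0324]
ee_rot: [0.715, 0.699, -0.0, -0.0]
ft_force: [-4.1, -0.2, 1.5]
grip_width: 0.004
grasp_force: 1.8
```

Call:
carry_out:
  commands:
    - [[0,0.01,0,0,0,0],[0,0,0,0,0,0],[0,0,0,0,0,0]]

```text
clock: 23.7
position: [0.5152, 0.0954, 0.0323]
ee_rot: [0.715, 0.699, -0.001, -0.0]
ft_force: [-5.1, 0.6, 3.0]
grip_width: -0.001
grasp_force: 2.6
```

Call:
carry_out:
  commands:
    - [[0,0.008,0,0,0,0],[0,0,0,0,0,0],[0,0,0,0,0,0],[0,0,0,0,0,0]]

```text
clock: 24.03
position: [0.5153, 0.0955, 0.0322]
ee_rot: [0.715, 0.699, -0.001, -0.001]
ft_force: [-6.6, 1.7, 3.1]
grip_width: -0.003
grasp_force: 3.2
```

The kerb is pressed at about 6.5 N. I'll release, lift and check.

Call:
carry_out:
  commands:
    - [[0,-0.03,0,0,0,0],[0,-0.05,0,0,0,0],[0,-0.3,0,0,0,0],[0,-0.5,0,0,0,0],[0,0,-0.6,0,0,0],[0,0,-0.6,0,0,0],[0,0,-0.6,0,0,0],[0,0,-0.6,0,0,0],[0.0,-0.4,-0.6,0,0,0],[0.6,0,-0.6,0,0,0],[0.7,0,0,0,0,0],[0.7,0,0,0,0,0],[0.7,0,0,0,0,0],[0.7,0,0,0,0,0],[0.7,0,0,0,0,0],[0.7,0,0,0,0,0],[0,0,0,0,0,0],[0,0,0,0,0,0]]

```text
clock: 25.53
position: [0.469, 0.2901, 0.1765]
ee_rot: [0.714, 0.7, 0.0, -0.0]
ft_force: [-0.1, -0.7, 0.3]
grip_width: 0.002
grasp_force: 0.0
```

Run:
```python
from h import *
o=get_obs();print(o["position"],o["ft_force"])
t=camera("top");s=camera("scene")
b=cv2.resize(t[130:232,190:325,::-1],(540,408),interpolation=cv2.INTER_CUBIC)
c=cv2.resize(s[170:250,185:350,::-1],(540,262),interpolation=cv2.INTER_CUBIC)
cv2.imwrite("pics/end.png",cv2.resize(np.vstack([b,c]),(480,596)))
```

```text
[0.4690085  0.29013945 0.17652922] [-0.07959137 -0.74521886  0.29786384]
```

View pics/end.png

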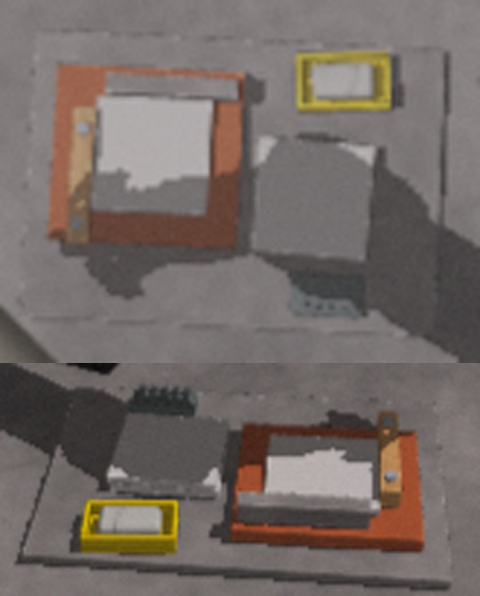

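The tile lies square in the corner. Its left edge (col ~97) is on the batten and its top edge (row ~97) is on the kerb. The lower tiles, soap tray and scrubber are in place and the arm is clear.

```bash
python3 -c "
from workcell import *
print(hand_in())"
```

```text
the job is handed in; nothing more can be done
None
```

I handed the job in at about 26 s, and the verdict was not returned: the tile was pressed against the batten at about 6 N, then the kerb at about 6.5 N, and in the last pictures it lies flat and square in that corner, with the lower tiles, soap tray and scrubber looking unmoved.

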